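# Hold the warmer's fascia plate ready for its screws

## Task

The control fascia of the countertop plate warmer is off for service. First slide the warmer's heat control fully home to its off end, beside the red mark; then take the loose black fascia plate from the worktop and hold it level and the right way round (its lamp hole over the orange pilot lamp), hovering about a centimetre above the control panel, with its four screw holes lined up over the four threaded brass holes and the white slider grip standing in its long slot, so that a colleague can start the screws. Finish while still holding the plate there, touching nothing of the warmer with it, with the control still at off and the other things on the worktop left alone.

Things in the scene. Friction and masses are not known exactly. Their poses are not given: they have to be found in the camera images.
- warmer: stainless countertop plate warmer, fixed, 236 x 236 mm: dark glass top behind, open aluminium control panel (68 x 214 mm) along the front. Origin on the worktop under the panel's centre; x to the glass (back), y to the left, z up. Panel and glass tops at z = 44 mm. Shell from x = -39 to +197, y = -118 to +118 mm. Four 6 mm threaded holes in 12 mm brass rings at x = +-20, y = +-85 mm
- thread_nl (a point): mouth of the near-left threaded hole, at (-20, +85, 44) mm in the warmer's frame; axes as the warmer's
- thread_nr (a point): mouth of the near-right threaded hole, at (-20, -85, 44) mm in the warmer's frame
- thread_fl (a point): mouth of the far-left threaded hole, at (+20, +85, 44) mm in the warmer's frame
- thread_fr (a point): mouth of the far-right threaded hole, at (+20, -85, 44) mm in the warmer's frame
- pilot_lamp (a point): top of the orange pilot lamp (15 mm foot, 7.5 mm high) on the panel, at (0, -58, 51.5) mm in the warmer's frame
- heat_slider (a joint): heat slider, m: 0 = off, at the stop at the left (+y of the warmer) end of its slit, where the panel has a red dot; grows to 0.066 towards the right. It runs along the warmer's y with about 2 N of friction and stays where it is left
- slider_grip (a point): centre of the top face of the slider's white grip, a block 12 mm (warmer x) by 22 mm (warmer y), whose top stands 23 mm above the panel (z = 67 mm); in the warmer's frame it is at x = 0, y = 48 mm minus the joint value
- fascia: loose black plate, 60 (x) by 190 (y) by 12 mm thick, about 0.12 kg, lying face up on the worktop. Origin: centre of its underside, z up. In place, its origin lies over the warmer's and its axes point as the warmer's. 10 mm screw holes at x = +-20, y = +-85 mm; slot 24 (x) by 100 mm (y) centred at (0, +15) mm; red dot on the face at (+20, +48) mm. Grip it across its 60 mm width at the middle
- hole_nl (a point): underside of the fascia's near-left screw hole, at (-20, +85, 0) mm in the fascia's frame
- hole_nr (a point): underside of the fascia's near-right screw hole, at (-20, -85, 0) mm in the fascia's frame
- hole_fl (a point): underside of the fascia's far-left screw hole, at (+20, +85, 0) mm in the fascia's frame
- hole_fr (a point): underside of the fascia's far-right screw hole, at (+20, -85, 0) mm in the fascia's frame
- lamp_hole (a point): underside of the fascia's round 17 mm lamp hole, at (0, -58, 0) mm in the fascia's frame; it belongs over the pilot lamp
- screw_dish: small round steel dish with the screws, 86 mm across, 20 mm high, origin under its centre; leave alone. Behind it and to the right, beyond about y = -0.39 m and x = 0.45 m, a tall fixed carton with an open flap stands 0.4 m high: keep the arm clear of it
- screwdriver: screwdriver lying crosswise in front of the warmer, 190 mm long, orange handle; leave alone
- dial_timer: white kitchen timer with a red dial, 62 mm across, 44 mm high, origin under its centre; leave alone. To its right, round about x = 0.70, y = -0.26 m, stands a fixed dark bin, 0.2 m high and widest at the top, with a fan in it: keep the plate and arm clear of it

How it is judged:
On the way, in this order (a step that is already met when the one before it is completed fails the run):
1. the heat slider is at its off end while the fascia still lies on the worktop (value of joint heat_slider below 0.005 m and height (world z) of fascia below 0.01 m), for 0.2 s.
2. the fascia is lifted off the worktop in the fingers (height (world z) of fascia above 0.03 m and contact force between the fingers and fascia above 1 N), for 0.2 s.
At the end, for the whole second after the job is handed in: The slider is within 6 mm of its off stop; the fascia is held still in the fingers, level within 0.08 rad, its underside 4 to 18 mm above the panel, each of its four screw holes within 4 mm (seen from above) of its own threaded hole, and it touches nothing of the warmer (value of joint heat_slider below 0.006 m and horizontal distance between hole_nl and thread_nl below 0.004 m and horizontal distance between hole_nr and thread_nr below 0.004 m and horizontal distance between hole_fl and thread_fl below 0.004 m and horizontal distance between hole_fr and thread_fr below 0.004 m and z of fascia in the frame of warmer between 0.048 and 0.062 m and angle between fascia's own z axis and vertical below 0.08 rad and contact force between fascia and warmer below 0.2 N and contact force between the fingers and fascia above 1 N and linear speed of fascia below 0.02 m/s); the arm keeps its last pose, push and grip.
It fails at once if the fascia is pressed onto the warmer (over 10 N) (contact force between fascia and warmer above 10 N).
It fails at once if the screw dish is moved by over 25 mm (distance of screw_dish from where it was at the start of the episode above 0.025 m).
It fails at once if the screwdriver is moved by over 25 mm (distance of screwdriver from where it was at the start of the episode above 0.025 m).
It fails at once if the timer is moved by over 25 mm (distance of dial_timer from where it was at the start of the episode above 0.025 m).
It also fails if it takes over 58 s, if anything falls off the work surface, if the arm or the gripper's body presses on something with over 40 N, if the wrist force passes 120 N, or if a joint passes its speed limit or range.

## Robot

A 6-joint arm with a two-finger parallel gripper is mounted at the origin on a cart in front of the work surface, level with it; the furniture and walls round the work are solid. World frame = base frame: x ahead of the robot, y to its left, z up, the work surface at z = 0. Lengths are in m, angles in rad, forces in N, time in s.
With the tool pointing down it reaches from about 0.35 to 0.775 m from the base axis. Payload 7.3 kg.
Tool frame: the origin (TCP) lies at the centre of the arm's flange, where the gripper is bolted on; the fingertips stand 178 mm ahead of it and the grasp point (between the pads) lies 159 mm ahead of it (tip_extent is the distance from the TCP to the fingertips, in m); z points along the fingers, y is the line along which they close (so a half turn about z gives the same grasp; the last joint's range is limited). The gripper opens to 92 mm and grips with 3 to 60 N. Pads are 19 mm wide; open, the fingers measure 130 mm over their backs; the gripper's body (75 mm by 190 mm) begins 47 mm behind the grasp point.
Start: joints at [1.178, 0.342, 1.524, -0, 1.275, -0.146], TCP at [0.128, 0.509, 0.405] pointing down, gripper open.
Joint ranges: [-2.53, 2.53], [-0.77, 2.02], [0.04, 2.7], [-1, 4.14], [0.28, 2.66], [-3.11, 3.11]. Speed limits (rad/s): [2.57, 2.57, 3.14, 3.14, 3.14, 3.14].

## Interface

Orientations are given as [roll, pitch, yaw] about the fixed x, y, z axes, in that order (R = Rz(yaw) Ry(pitch) Rx(roll)).
In Python, from cell import * gives the robot as it stands.
- The arm moves only by the tool arm_command, never from a script. Its arguments are lists of equal length, an entry for each row: "xyz": the shift along the world's x, y, z in mm, a list of three; "spin": the turn about the world's z in degrees. In form: {"xyz": [[tx, ty, tz], ...], "spin": [spin, ...]}. A call has 1 to 20 rows; each row shifts and turns the commanded pose from where the row before left it; what a row does not reach is not made up. A row lasts 1/10 s, in which the tool goes at most 50 mm and 8.59 degrees, less where a joint would pass 70% of its speed; a pose out of reach is approached as far as the arm can. A call with a gripper value outside its range is refused whole. "jaw" is the opening, from -1 (shut) to 1 (fully open), set as the call begins (left out, the last holds). The fingers move at their own pace and stop on an object; "squeeze" is the grip in N (left out, the last holds). Time passes only in rows, so rows that do not move let the fingers close. It gives the time, the measured TCP pose, the force, the opening and the grip force at its end, in the units of the state.
- observe(): the state, without advancing time (a new reading comes with each control period).
- read_camera(name): name is "side" or "top"; returns a dict with "img" (480x640x3 uint8, red, green, blue), "depth" (480x640 float32, m along the optical axis (not along the pixel's ray), 0 where there is no reading), "fx", "fy", "cx", "cy" (pixels), "dist_coeffs" ([k1, k2, p1, p2, k3] as OpenCV has them; the pictures are not rectified), "world_from_camera" (4x4, takes a point from camera to world coordinates). Camera axes: x right, y up, looking along -z (the intrinsics and any distortion apply to the point x, -y, -z); pixel columns grow to the right and rows downward; lengths in m; the calibration is good to about 2 mm. A picture is of the moment at which its call begins.
- hand_in(): hands the job in; it is judged then, once.
The state is a dict: "time": time; "qpos": joint angles; "qvel": joint speeds; "joint_efforts": joint torques, N m; "tool_pos": TCP position; "tool_rot": TCP orientation; "contact_force": force on the tool from outside, world axes, zero at the start; "torque": the same for the moment, N m; "opening": finger opening in m; "grip_force": force on a finger pad.
Only numpy, scipy, OpenCV 4.12 (cv2) and the standard library are available. Lean on these libraries where they do the work, as an engineer would, in place of code of your own. Each camera call takes 0.05 s, during which the arm holds its last target. There are 200 camera calls.

## Working session

There is one attempt and no reset: what is moved stays moved. The work goes in short steps, Python scripts to look and compute and a tool call to move; the robot and the scene stay as the last step left them, time stands still between calls to the robot, and variables do not carry over. Pictures are saved under pics/ and viewed, at most 10 in all, crops included, and the job is handed in when it is done.

Besides the shell and the picture viewer there is one more tool, called as name(argument=value, ...) on one line, values as JSON. arm_command: Moves the arm, as the interface text tells. Its arguments: {"type":"object","properties":{"xyz":{"type":"array","items":{"type":"array","items":{"type":"number"}}},"spin":{"type":"array","items":{"type":"number"}},"jaw":{"type":"number"},"squeeze":{"type":"number"}},"required":["xyz","spin"]}

```bash
ls; mkdir -p pics; cat > h.py <<'E'
from cell import *
import numpy as np, cv2
def ray(c,uv):
    K=np.array([[c["fx"],0,c["cx"]],[0,c["fy"],c["cy"]],[0,0,1]])
    p=cv2.undistortPoints(np.array(uv,float).reshape(-1,1,2),K,np.array(c["dist_coeffs"],float)).reshape(-1,2)
    M=np.array(c["world_from_camera"]); d=np.c_[p[:,0],-p[:,1],-np.ones(len(p))]
    return M[:3,3],d@M[:3,:3].T
def onz(c,uv,z):
    o,d=ray(c,uv); return o+d*((z-o[2])/d[:,2])[:,None]
def pt(c,uv):
    o,d=ray(c,uv); return np.array([o+dd*c["depth"][int(round(v)),int(round(u))] for (u,v),dd in zip(uv,d)])
E
python3 - <<'E'
from h import *
s=observe(); print(s)
for n in("top","side"):
    c=read_camera(n); np.save(f"{n}0.npy",c,allow_pickle=True)
    cv2.imwrite(f"pics/{n}0.png",c["img"][:,:,::-1]); print(n,c["fx"],c["dist_coeffs"],np.round(c["world_from_camera"],3).tolist())
E
```

```text
pics
{'time': 0.0, 'qpos': array([ 1.17800386e+00,  3.42718447e-01,  1.52502812e+00, -4.17823563e-05,
        1.27542430e+00, -1.46002803e-01]), 'qvel': array([-1.62905289e-03, -1.04904907e-03,  6.44824463e-04,  1.12844220e-03,
       -8.00930222e-05,  4.50899028e-05]), 'joint_efforts': array([-2.13531515e-03, -4.31246924e+01, -2.44223052e+01,  7.17605883e-02,
        5.56988013e-02, -9.17575017e-05]), 'tool_pos': array([0.1281831 , 0.50896286, 0.4040431 ]), 'tool_rot': array([-3.14002541e+00, -1.90077711e-04,  2.89481504e+00]), 'contact_force': array([-0.12982501, -0.00606853, -0.4034032 ]), 'torque': array([-0.01227602,  0.03343623,  0.00089738]), 'grip_force': 0.0, 'opening': 0.09194067300659846}
top 609.1133142280471 [-0.08156368  0.          0.          0.          0.        ] [[-0.008, 0.993, -0.118, 0.373], [-1.0, -0.011, -0.025, -0.071], [-0.026, 0.117, 0.993, 1.418], [0.0, 0.0, 0.0, 1.0]]
side 514.3087014214159 [-0.02175199  0.          0.          0.          0.        ] [[0.907, 0.135, -0.399, 0.119], [-0.421, 0.344, -0.84, -0.907], [0.024, 0.929, 0.369, 0.464], [0.0, 0.0, 0.0, 1.0]]
```

View pics/top0.png

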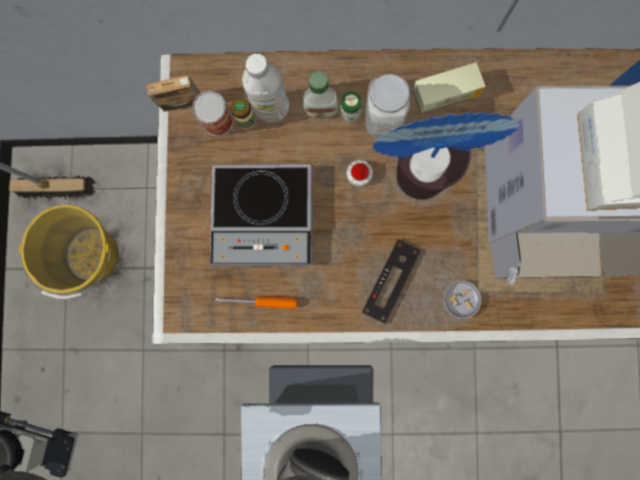

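View pics/side0.png

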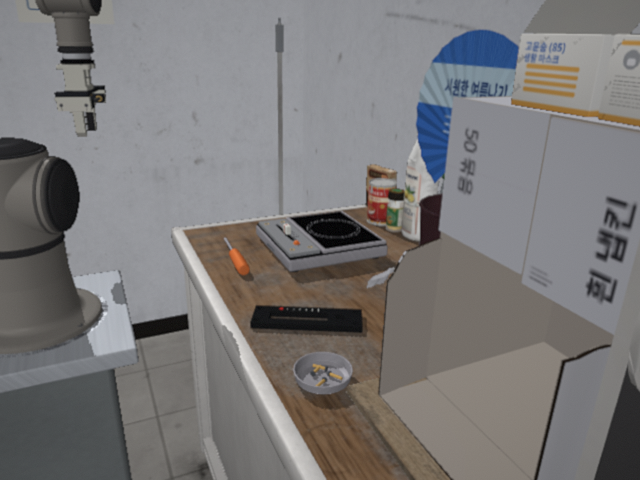

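The top view shows the warmer at about (211–311, 165–265), with its panel on rows 232–265, the grip near (258,247), the red dot near (238,240) and the lamp near (286,248). The fascia runs from (405,243) to (377,320), with its red dot near (374,296), so its +y end points toward the robot. The side view shows both clearly. Next I'll measure them and make zoomed crops.

```bash
cat > m.py <<'E'
from h import *
T=np.load("top0.npy",allow_pickle=True).item(); S=np.load("side0.npy",allow_pickle=True).item()
def blobs(c,m,box,mn=3):
    x0,y0,x1,y1=box; k=np.zeros(m.shape,np.uint8); k[y0:y1,x0:x1]=m[y0:y1,x0:x1]
    n,_,st,ce=cv2.connectedComponentsWithStats(k); return [(int(st[i,4]),ce[i].round(2).tolist()) for i in range(1,n) if st[i,4]>=mn]
def rect(m,box):
    x0,y0,x1,y1=box; k=np.zeros(m.shape,np.uint8); k[y0:y1,x0:x1]=m[y0:y1,x0:x1]
    cs,_=cv2.findContours(k,0,2); q=max(cs,key=cv2.contourArea); return q
if __name__=="__main__":
  for n,c,b1,b2 in(("top",T,(200,155,325,275),(355,230,430,330)),("side",S,(245,200,400,280),(235,295,380,345))):
    hsv=cv2.cvtColor(c["img"],cv2.COLOR_RGB2HSV); h,s,v=cv2.split(hsv)
    red=((h<5)|(h>172))&(s>130)&(v>90); ora=(h>=6)&(h<16)&(s>190)&(v>180)
    print(n,"red",blobs(c,red,b1),blobs(c,red,b2),"orange",blobs(c,ora,b1))
    q=rect(v<75,b2); r=cv2.minAreaRect(q); bp=cv2.boxPoints(r); print("fascia rect",r)
    if n=="top":
        print("corners",onz(c,bp,.012).round(4).tolist())
    print("depth z fascia", np.percentile(pt(c,q.reshape(-1,2).astype(float)+0)[:,2],[10,50,90]).round(4))
    for k,b in((1,b1),(2,b2)):
        x0,y0,x1,y1=b; f=min(800/(x1-x0),600/(y1-y0),5)
        cv2.imwrite(f"pics/{n}_c{k}.png",cv2.resize(c["img"][y0:y1,x0:x1,::-1],None,fx=f,fy=f,interpolation=cv2.INTER_CUBIC))
E
python3 m.py
python3 -c "
import cv2,numpy as np
a=cv2.imread('pics/top_c1.png');b=cv2.imread('pics/side_c1.png')
print(a.shape,b.shape)"
python3 - <<'E'
from m import *
# crop mosaic: top panel x200-325,y225-275 x6 ; side x250-330,y210-260
a=cv2.resize(T["img"][225:275,200:325,::-1],None,fx=6,fy=6,interpolation=cv2.INTER_CUBIC)
b=cv2.resize(S["img"][208:258,250:375,::-1],None,fx=6,fy=6,interpolation=cv2.INTER_CUBIC)
cv2.imwrite("pics/mos.png",np.vstack([a,b]))
E
```

```text
top red [(5, [238.6, 240.2])] [(14, [373.71, 295.5])] orange [(15, [284.6, 247.4])]
fascia rect ((392.1932067871094, 280.94488525390625), (28.064531326293945, 81.95777893066406), 25.70995330810547)
corners [[0.3588, -0.1199, 0.012], [0.5281, -0.2049, 0.012], [0.4991, -0.2628, 0.012], [0.3306, -0.1773, 0.012]]
depth z fascia [0.0013 0.012  0.0169]
side red [(202, [378.13, 211.45])] [(10, [280.8, 308.0])] orange []
fascia rect ((308.197265625, 320.3049621582031), (116.25797271728516, 27.43592071533203), 2.174743890762329)
depth z fascia [0.0002 0.0017 0.0137]
(600, 625, 3) (400, 775, 3)
```

View pics/mos.png

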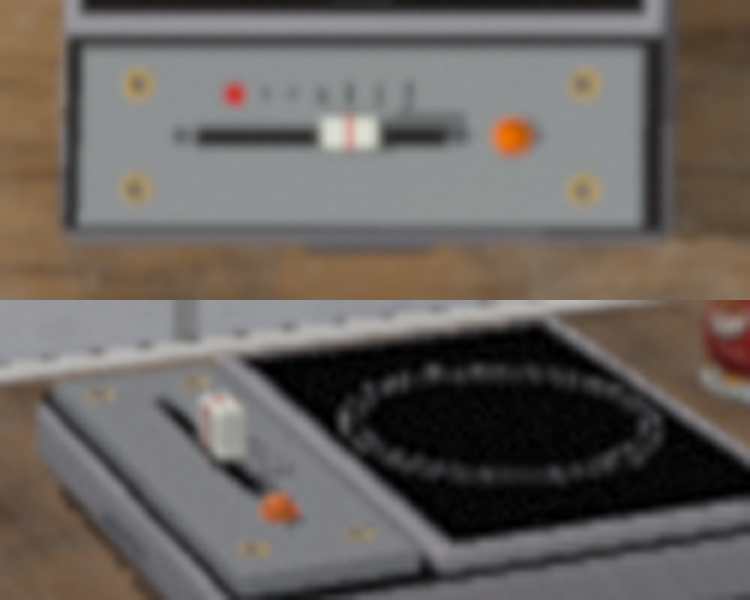

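The crop shows four brass rings, top at about (138,84), (583,84), (136,189), (583,190) in crop pixels. The grip is at (350,132) mid-slit, the lamp at (512,136) and the red dot at (235,94). All four rings are also visible in the side view.

```bash
cat > tri.py <<'E'
from m import *
def tri(uvT,uvS):
    out=[]
    for a,b in zip(uvT,uvS):
        A=np.zeros((3,3));B=np.zeros(3)
        L=[]
        for c,u in((T,a),(S,b)):
            o,d=ray(c,[u]); d=d[0]/np.linalg.norm(d[0]); P=np.eye(3)-np.outer(d,d); A+=P;B+=P@o; L.append((P,o))
        x=np.linalg.solve(A,B); out.append(np.r_[x,[np.linalg.norm(P@(x-o)) for P,o in L]])
    return np.array(out)
def refine(c,g,w):
    h,s,v=cv2.split(cv2.cvtColor(c["img"],cv2.COLOR_RGB2HSV)); out=[]
    for u,vv in g:
        x,y=int(round(u)),int(round(vv)); sl=np.s_[y-w:y+w+1,x-w-1:x+w+2]
        W=np.clip(s[sl].astype(float)-35,0,None)*((h[sl]>8)&(h[sl]<30)); yy,xx=np.mgrid[sl]
        out.append(((W*xx).sum()/W.sum(),(W*yy).sum()/W.sum()))
    return np.array(out)
if __name__=="__main__":
    np.set_printoptions(precision=4,suppress=True)
    gt=[(200+(u-2.5)/6,225+(v-2.5)/6) for u,v in((136,189),(583,190),(138,84),(583,84))]  # nl nr fl fr
    gs=[(250+(u-2.5)/6,208+(v-302.5)/6) for u,v in((101,393+300-300),(254,547),(198,381),(360,532))]
    rt=refine(T,gt,4); rs=refine(S,gs,2)
    print(rt,rs); print(tri(rt,rs))
    w=onz(T,rt,.044); print(w,"side",onz(S,rs,.044))
    y=(w[0]-w[1]+w[2]-w[3])[:2]; print("warmer",w.mean(0),"yaw deg",np.degrees(np.arctan2(-y[0],y[1])), np.linalg.norm(y)/2)
    g=tri([(200+347/6,225+130/6)],[(250+219/6,208+(403-302)/6)]); print("grip",g, onz(T,[(200+347/6,225+130/6)],.067))
    q=rect(cv2.cvtColor(T["img"],cv2.COLOR_RGB2HSV)[:,:,2]<75,(355,230,430,330))
    print("fascia",onz(T,[(392.19,280.94)],.012), "dots",onz(T,[(373.71,295.5)],.012),onz(S,[(280.8,308)],.012),tri([(373.71,295.5)],[(280.8,308)]))
    a=cv2.resize(T["img"][230:330,350:450,::-1],None,fx=5,fy=5,interpolation=cv2.INTER_CUBIC)
    b=cv2.resize(S["img"][290:345,240:380,::-1],None,fx=3.572,fy=3.572,interpolation=cv2.INTER_CUBIC)[:,:500]
    cv2.imwrite("pics/mos2.png",np.vstack([a,b])[:600] if 0 else a)
E
python3 tri.py
```

```text
[[222.2134 255.8189]
 [296.8339 256.0653]
 [222.5268 238.5979]
 [297.1522 238.4766]] [[266.7333 223.2667]
 [292.0955 248.9363]
 [282.5862 221.2586]
 [309.88   246.57  ]]
[[0.4877 0.1966 0.0449 0.0003 0.0003]
 [0.4856 0.0263 0.045  0.0002 0.0002]
 [0.5275 0.1962 0.0451 0.     0.    ]
 [0.5259 0.0254 0.0447 0.     0.    ]]
[[0.4881 0.1967 0.044 ]
 [0.4858 0.0263 0.044 ]
 [0.5276 0.1964 0.044 ]
 [0.5259 0.0254 0.044 ]] side [[0.4882 0.1992 0.044 ]
 [0.4864 0.0286 0.044 ]
 [0.5285 0.199  0.044 ]
 [0.5265 0.0269 0.044 ]]
warmer [0.5069 0.1112 0.044 ] yaw deg -0.6563464928633855 0.17070824298742038
grip [[0.5058 0.1121 0.0673 0.0001 0.0001]] [[0.5059 0.1121 0.067 ]]
fascia [[ 0.4287 -0.1909  0.012 ]] dots [[ 0.3957 -0.1479  0.012 ]] [[ 0.396  -0.1465  0.012 ]] [[ 0.3956 -0.1478  0.0127  0.0001  0.0001]]
```

View pics/mos2.png

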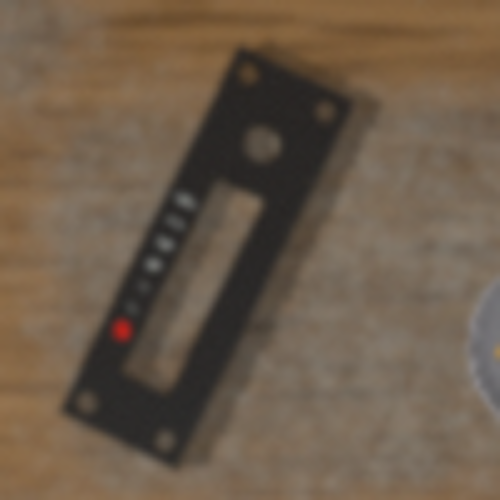

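The crop shows the plate's holes at (248,75), (326,111), (87,402) and (166,440), with the slot and the red dot at (122,330). I'll compute its pose while the arm moves toward the slider with the fingers shut and the tool y axis along warmer x.

```bash
python3 - <<'E'
from tri import *
np.set_printoptions(precision=4,suppress=True)
g=np.array([(166,440),(326,111),(87,402),(248,75)],float); uv=(g-2)/5+[350,230]
v=cv2.cvtColor(T["img"],cv2.COLOR_RGB2HSV)[:,:,2].astype(float); o=[]
for u,w in uv:
    x,y=int(round(u)),int(round(w)); sl=np.s_[y-2:y+3,x-2:x+3]; W=np.clip(v[sl]-v[sl].min()-10,0,None); yy,xx=np.mgrid[sl]; o.append(((W*xx).sum()/W.sum(),(W*yy).sum()/W.sum()))
for q in(uv,np.array(o)):
    w=onz(T,q,.006); y=(w[0]-w[1]+w[2]-w[3])[:2]; x=(w[2]-w[0]+w[3]-w[1])[:2]
    print(w.mean(0),np.degrees(np.arctan2(-y[0],y[1])),np.degrees(np.arctan2(x[1],x[0])),np.linalg.norm(y)/2,np.linalg.norm(x)/2)
E
```

```text
[ 0.4292 -0.1888  0.006 ] 62.873091976459435 64.06221367311149 0.16926728649320846 0.03995721636701481
[ 0.4292 -0.1884  0.006 ] 62.85218478578408 63.28134635432043 0.1698612623441375 0.03978957738648861
```

arm_command(xyz=[[23.6, -26.6, -6], [23.6, -26.6, -6], [23.6, -26.6, -6], [23.6, -26.6, -6], [23.6, -26.6, -6], [23.6, -26.6, -6], [23.6, -26.6, -6], [23.6, -26.6, -6], [23.6, -26.6, -6], [23.6, -26.6, -6], [23.6, -26.6, -6], [23.6, -26.6, -6], [23.6, -26.6, -6], [23.6, -26.6, -6], [23.6, -26.6, -6], [23.6, -26.6, -6], [0, 0, 0], [0, 0, 0]], spin=[-4.78, -4.78, -4.78, -4.78, -4.78, -4.78, -4.78, -4.78, -4.78, -4.78, -4.78, -4.78, -4.78, -4.78, -4.78, -4.78, 0, 0], jaw=-1, squeeze=20)

```text
time: 1.9
tool_pos: [0.5058, 0.0831, 0.3081]
tool_rot: [-3.14, -0.0, 1.559]
contact_force: [0.2, -0.3, -0.0]
opening: 0.0006
grip_force: 0.0
```

arm_command(xyz=[[0, -0.5, -20], [0, 0, -20], [0, 0, -20], [0, 0, -18], [0, 0, 0], [0, 0, 0]], spin=[0, 0, 0, 0, 0, 0])

```text
time: 2.5
tool_pos: [0.5055, 0.0838, 0.2312]
tool_rot: [-3.141, -0.0, 1.562]
contact_force: [0.2, 0.3, -0.0]
opening: 0.0005
grip_force: 0.0
```

```bash
python3 - <<'E'
from h import *
a=read_camera("top")["img"];b=read_camera("side")["img"]
a=cv2.resize(a[225:275,200:325,::-1],None,fx=6,fy=6,interpolation=cv2.INTER_CUBIC)
b=cv2.resize(b[190:240+8,250:375,::-1],None,fx=5,fy=5,interpolation=cv2.INTER_CUBIC)
b=cv2.copyMakeBorder(b,0,0,0,a.shape[1]-b.shape[1],0)
cv2.imwrite("pics/s1.png",np.vstack([a,b]))
E
```

```text
(no output)
```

View pics/s1.png

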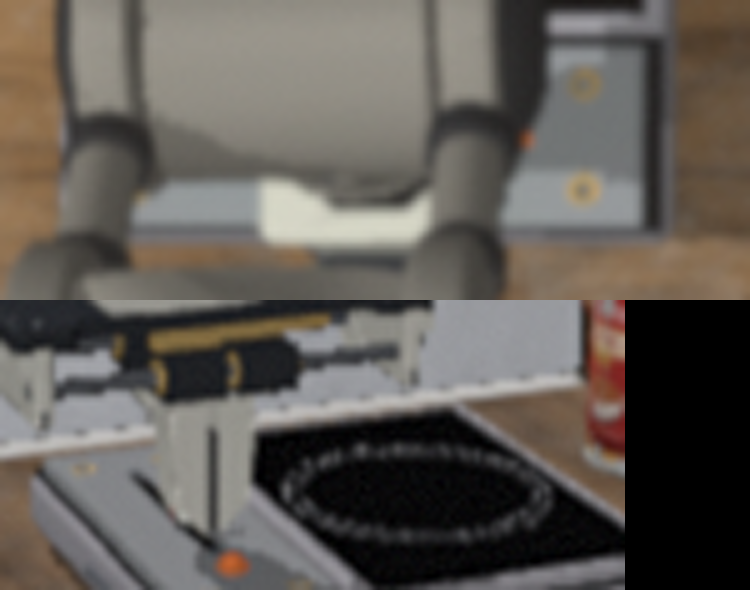

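The fingers are in the slit area just to the left of the lamp, and the grip is hidden behind them. Next I push toward +y.

arm_command(xyz=[[0, 5, 0], [0, 5, 0], [0, 5, 0], [0, 5, 0], [0, 5, 0], [0, 5, 0], [0, 5, 0], [0, 5, 0], [0, 5, 0], [0, 5, 0], [0, 3, 0], [0, 0, 0], [0, 0, 0]], spin=[0, 0, 0, 0, 0, 0, 0, 0, 0, 0, 0, 0, 0])

```text
time: 3.9
tool_pos: [0.5055, 0.1362, 0.2305]
tool_rot: [-3.14, -0.0, 1.56]
contact_force: [0.7, -0.1, 0.4]
opening: 0.0006
grip_force: 0.0
```

arm_command(xyz=[[0, 1, 0], [0, 1, 0], [0, 0, 0]], spin=[0, 0, 0])

```text
time: 4.2
tool_pos: [0.5056, 0.1374, 0.2306]
tool_rot: [-3.141, 0.001, 1.56]
contact_force: [-0.4, -4.8, 0.3]
opening: 0.0004
grip_force: 2.4
```

arm_command(xyz=[[0, 1, 0], [0, 0, 0]], spin=[0, 0])

```text
time: 4.4
tool_pos: [0.5057, 0.1378, 0.2306]
tool_rot: [-3.14, 0.003, 1.56]
contact_force: [-1.3, -9.4, 1.4]
opening: 0.0004
grip_force: 4.7
```

arm_command(xyz=[[0, -4, 0], [0, -4, 0], [0, 0, 30], [0, 0, 40], [0, 0, 30], [0, 0, 20], [0, 0, 0], [0, 0, 0]], spin=[0, 0, 0, 0, 0, 0, 0, 0])

```text
time: 5.2
tool_pos: [0.5056, 0.131, 0.3505]
tool_rot: [3.141, -0.0, 1.56]
contact_force: [-0.5, 0.1, 0.1]
opening: 0.0001
grip_force: 0.0
```

arm_command(xyz=[[-5.4, -22.8, 0], [-5.4, -22.8, 0], [-5.4, -22.8, 0], [-5.4, -22.8, 0], [-5.4, -22.8, 0], [-5.4, -22.8, 0], [-5.4, -22.8, 0], [-5.4, -22.8, 0], [-5.4, -22.8, 0], [-5.4, -22.8, 0], [-5.4, -22.8, 0], [-5.4, -22.8, 0], [-5.4, -22.8, 0], [-5.4, -22.8, 0], [0, 0, 0], [0, 0, 0]], spin=[4.53, 4.53, 4.53, 4.53, 4.53, 4.53, 4.53, 4.53, 4.53, 4.53, 4.53, 4.53, 4.53, 4.53, 0, 0], jaw=1)

```text
time: 6.8
tool_pos: [0.4299, -0.1881, 0.3495]
tool_rot: [3.141, -0.003, 2.664]
contact_force: [0.4, 0.4, -0.3]
opening: 0.0916
grip_force: 0.0
```

```bash
python3 - <<'E'
from h import *
s=observe(); print(s["tool_pos"],np.degrees(s["tool_rot"]),s["opening"])
a=read_camera("top")["img"];b=read_camera("side")["img"]
a=cv2.resize(a[225:275,200:325,::-1],None,fx=4.8,fy=4.8,interpolation=cv2.INTER_CUBIC)
b=cv2.resize(b[190:350,210:400,::-1],None,fx=2.2,fy=2.2,interpolation=cv2.INTER_CUBIC)
b=cv2.copyMakeBorder(b,0,0,0,a.shape[1]-b.shape[1],0)
cv2.imwrite("pics/s2.png",np.vstack([a,b]))
E
```

```text
[ 0.4299287  -0.18811545  0.34945779] [ 1.79952762e+02 -1.58353581e-01  1.52640013e+02] 0.09161986324448076
```

View pics/s2.png

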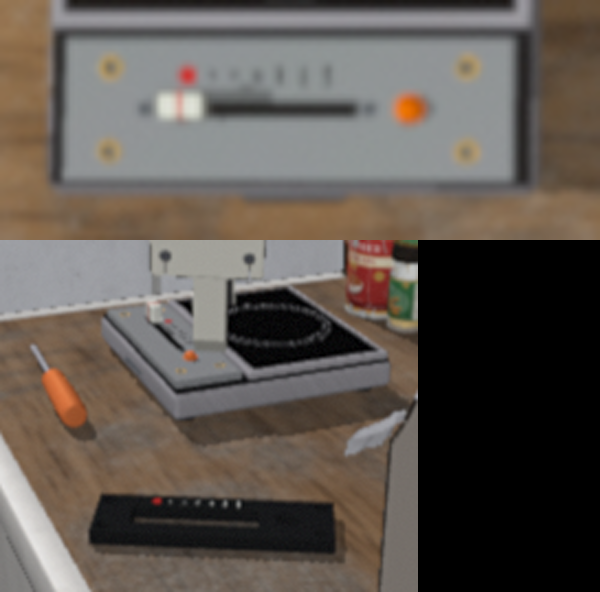

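The slider grip now stands beside the red dot, at the off end, and the gripper is above the untouched plate. Next I descend and grasp.

arm_command(xyz=[[-0.5, 0, -30], [0, 0, -30], [0, 0, -30], [0, 0, -30], [0, 0, -20], [0, 0, -15], [0, 0, -8], [0, 0, -3], [0, 0, 0], [0, 0, 0]], spin=[0.3, 0, 0, 0, 0, 0, 0, 0, 0, 0])

```text
time: 7.9
tool_pos: [0.43, -0.1882, 0.1854]
tool_rot: [-3.142, 0.001, 2.672]
contact_force: [0.4, -0.4, 0.6]
opening: 0.0919
grip_force: 0.0
```

arm_command(xyz=[[0, 0, 0], [0, 0, 0], [0, 0, 0], [0, 0, 0], [0, 0, 0], [0, 0, 0], [0, 0, 0], [0, 0, 0], [0, 0, 0], [0, 0, 0]], spin=[0, 0, 0, 0, 0, 0, 0, 0, 0, 0], jaw=-1, squeeze=30)

```text
time: 8.9
tool_pos: [0.4297, -0.1882, 0.1848]
tool_rot: [3.142, 0.0, 2.672]
contact_force: [-0.1, -0.8, 1.9]
opening: 0.0593
grip_force: 30.0
```

The plate is gripped, but the tips overlap it by only about 5 mm. I'll regrasp 3.5 mm deeper.

arm_command(xyz=[[0, 0, 0], [0, 0, 0], [0, 0, 0], [0, 0, -1.5], [0, 0, -2], [0, 0, 0], [0, 0, 0]], spin=[0, 0, 0, 0, 0, 0, 0], jaw=0.7)

```text
time: 9.6
tool_pos: [0.4297, -0.1882, 0.1811]
tool_rot: [3.141, -0.0, 2.672]
contact_force: [0.5, -0.1, -0.7]
opening: 0.0782
grip_force: 0.0
```

arm_command(xyz=[[0, 0, 0], [0, 0, 0], [0, 0, 0], [0, 0, 0], [0, 0, 0], [0, 0, 0], [0, 0, 0], [0, 0, 0]], spin=[0, 0, 0, 0, 0, 0, 0, 0], jaw=-1, squeeze=35)

```text
time: 10.4
tool_pos: [0.4297, -0.1882, 0.1813]
tool_rot: [3.141, 0.0, 2.672]
contact_force: [0.4, 0.0, 1.5]
opening: 0.0598
grip_force: 35.0
```

arm_command(xyz=[[0, 0, 5], [0, 0, 15], [0, 0, 20], [0, 0, 25], [0, 0, 25], [0, 0, 20], [0, 0, 10], [0, 0, 0], [0, 0, 0]], spin=[0, 0, 0, 0, 0, 0, 0, 0, 0])

```text
time: 11.3
tool_pos: [0.4295, -0.188, 0.3006]
tool_rot: [3.141, -0.001, 2.672]
contact_force: [0.2, -0.2, -1.3]
opening: 0.0595
grip_force: 35.0
```

```bash
python3 - <<'E'
from h import *
s=observe(); print(s["tool_pos"],np.degrees(s["tool_rot"]),s["opening"],s["grip_force"])
a=read_camera("top")["img"];b=read_camera("side")["img"]
a=cv2.resize(a[210:340,330:450,::-1],None,fx=3,fy=3,interpolation=cv2.INTER_CUBIC)
b=cv2.resize(b[190:360,210:410,::-1],None,fx=2.2,fy=390/170,interpolation=cv2.INTER_CUBIC)
print(a.shape,b.shape)
cv2.imwrite("pics/s3.png",np.hstack([a,b]))
E
```

```text
[ 0.42947609 -0.18803058  0.30059967] [ 1.79988666e+02 -5.80712829e-02  1.53100566e+02] 0.059498079128989044 34.99755263328552
(390, 360, 3) (390, 440, 3)
```

View pics/s3.png

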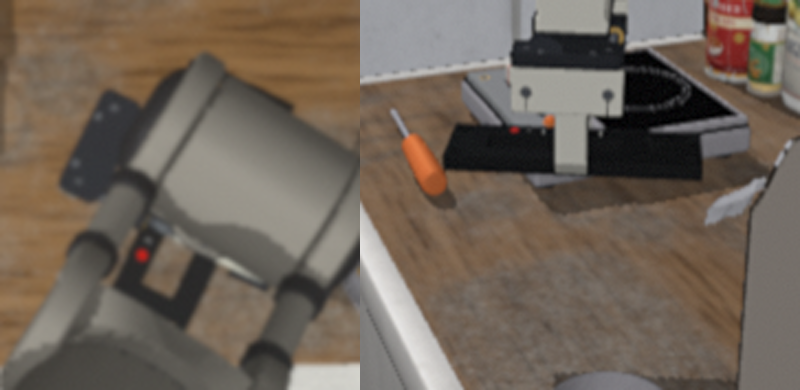

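The plate is held and looks level in the side view, and the red dot is still on the expected side. Next I carry it over the panel at height.

arm_command(xyz=[[4.84, 18.7, 0], [4.84, 18.7, 0], [4.84, 18.7, 0], [4.84, 18.7, 0], [4.84, 18.7, 0], [4.84, 18.7, 0], [4.84, 18.7, 0], [4.84, 18.7, 0], [4.84, 18.7, 0], [4.84, 18.7, 0], [4.84, 18.7, 0], [4.84, 18.7, 0], [4.84, 18.7, 0], [4.84, 18.7, 0], [4.84, 18.7, 0], [4.84, 18.7, 0], [0, 0, 0], [0, 0, 0], [0, 0, 0]], spin=[-3.985, -3.985, -3.985, -3.985, -3.985, -3.985, -3.985, -3.985, -3.985, -3.985, -3.985, -3.985, -3.985, -3.985, -3.985, -3.985, 0, 0, 0])

```text
time: 13.3
tool_pos: [0.5069, 0.1104, 0.3007]
tool_rot: [-3.14, 0.0, 1.56]
contact_force: [0.4, -0.8, -0.8]
opening: 0.0593
grip_force: 35.0
```

```bash
python3 - <<'E'
from h import *
s=observe(); print(s["tool_pos"],np.degrees(s["tool_rot"]),s["opening"],s["grip_force"])
a=read_camera("top");b=read_camera("side"); np.save("top1.npy",a,allow_pickle=True); np.save("side1.npy",b,allow_pickle=True)
a=cv2.resize(a["img"][215:275,195:325,::-1],None,fx=6,fy=5,interpolation=cv2.INTER_CUBIC)
b=cv2.resize(b["img"][180:255,245:375,::-1],None,fx=6,fy=4,interpolation=cv2.INTER_CUBIC)
cv2.imwrite("pics/s4.png",np.vstack([a,b]))
E
```

```text
[0.50694568 0.11036002 0.30067245] [-1.79926383e+02  2.26802217e-02  8.93796797e+01] 0.059277302215814065 34.99756872653961
```

View pics/s4.png

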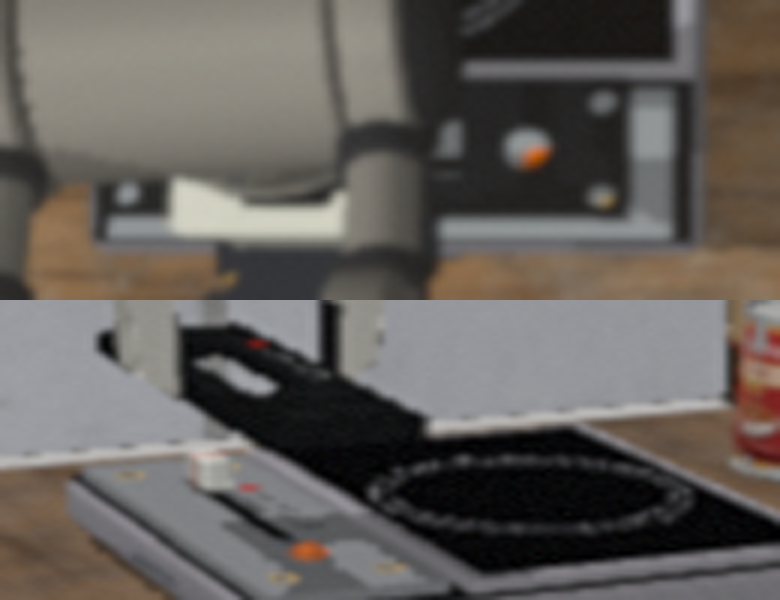

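The plate is above the panel with the lamp hole near the lamp. Three of its holes are visible in the top view, at crop pixels (602,102), (602,196) and (128,193). The slider grip is still at the red dot. I'll check the hole positions numerically.

```bash
python3 - <<'E'
from h import *
np.set_printoptions(precision=4,suppress=True)
T=np.load("top1.npy",allow_pickle=True).item()
uv=[(195+(u-2.5)/6,215+(v-2)/5) for u,v in((602,102),(602,196),(128,193),(528,148))]
w=onz(T,uv,.1254); print(w)
# expected in warmer frame
R=np.array([[np.cos(-.0115),-np.sin(-.0115)],[np.sin(-.0115),np.cos(-.0115)]])
print(((w[:,:2]-[.5069,.1112])@R)-np.array([[.02,-.085],[-.02,-.085],[-.02,.085],[0,-.058]]))
E
```

```text
[[0.5244 0.0245 0.1254]
 [0.484  0.0246 0.1254]
 [0.487  0.1946 0.1254]
 [0.5049 0.051  0.1254]]
[[-0.0015 -0.0015]
 [-0.0019 -0.0018]
 [-0.0008 -0.0019]
 [-0.0013 -0.0022]]
```

arm_command(xyz=[[1.2, 1.6, 0], [0, 0, -10], [0, 0, -10], [0, 0, -10], [0, 0, -10], [0, 0, -8], [0, 0, -6], [0, 0, -4], [0, 0, -3], [0, 0, 0], [0, 0, 0], [0, 0, 0]], spin=[0, 0, 0, 0, 0, 0, 0, 0, 0, 0, 0, 0])

```text
time: 14.6
tool_pos: [0.5085, 0.1126, 0.2406]
tool_rot: [3.141, -0.0, 1.559]
contact_force: [-0.2, -0.6, -1.6]
opening: 0.0595
grip_force: 35.0
```

```bash
python3 - <<'E'
from h import *
s=observe(); print(s["tool_pos"],np.degrees(s["tool_rot"]),s["opening"],s["grip_force"],s["contact_force"])
a=read_camera("top");b=read_camera("side"); np.save("top2.npy",a,allow_pickle=True); np.save("side2.npy",b,allow_pickle=True)
a=cv2.resize(a["img"][215:275,195:325,::-1],None,fx=6,fy=5,interpolation=cv2.INTER_CUBIC)
b=cv2.resize(b["img"][190:255,245:375,::-1],None,fx=6,fy=4.6,interpolation=cv2.INTER_CUBIC)
cv2.imwrite("pics/s5.png",np.vstack([a,b]))
E
```

```text
[0.50848194 0.11261634 0.24058335] [ 1.79953458e+02 -2.84715614e-03  8.93394354e+01] 0.05945330018969064 34.997620582580566 [-0.23308234 -0.63398616 -1.55823721]
```

View pics/s5.png

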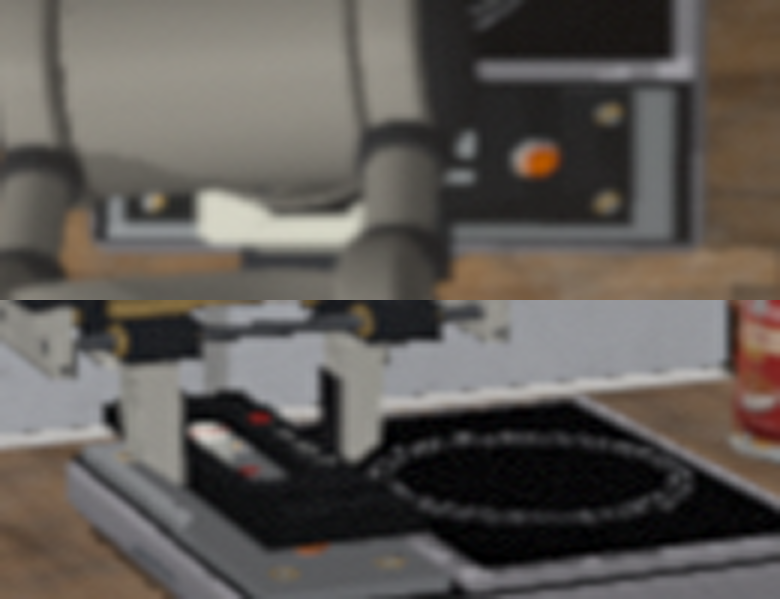

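The top view shows brass through the visible holes, at crop pixels fr (608,113), nr (606,203) and nl (154,202), and the lamp in its hole at (535,158). In the side view the grip stands in the slot. I'll check the numbers again.

```bash
cat > fin.py <<'E'
from h import *
import sys
np.set_printoptions(precision=4,suppress=True)
def fin(T,zu,g):
    v=T["img"].max(2).astype(float); o=[]
    for (u,w),r in zip(g,(3,3,3,5)):
        x,y=int(round(u)),int(round(w)); sl=np.s_[y-r:y+r+1,x-r:x+r+1]
        W=np.clip(v[sl]-60,0,60)*(np.hypot(np.mgrid[sl][0]-w,np.mgrid[sl][1]-u)<r+.3); yy,xx=np.mgrid[sl]; o.append(((W*xx).sum()/W.sum(),(W*yy).sum()/W.sum()))
    R=np.array([[np.cos(-.0115),-np.sin(-.0115)],[np.sin(-.0115),np.cos(-.0115)]])
    for q in(g,o): print(((onz(T,q,zu+.006)[:,:2]-[.5069,.1112])@R-np.array([[.02,-.085],[-.02,-.085],[-.02,.085],[0,-.058]]))*1000)
if __name__=="__main__":
    fin(np.load("top2.npy",allow_pickle=True).item(),.0593,[(195+(u-2.5)/6,215+(v-2)/5) for u,v in((608,113),(606,203),(154,202),(535,158))])
E
python3 fin.py
```

```text
[[0.5347 0.7401]
 [0.1097 1.148 ]
 [0.3112 0.615 ]
 [0.2714 0.8411]]
[[ 0.4027  0.4993]
 [ 0.5419  1.0224]
 [ 1.6138  1.1216]
 [-0.1537  0.7858]]
```

arm_command(xyz=[[-0.5, -0.8, 0], [0, 0, -2], [0, 0, -2], [0, 0, 0], [0, 0, 0], [0, 0, 0], [0, 0, 0]], spin=[0, 0, 0, 0, 0, 0, 0])

```text
time: 15.4
tool_pos: [0.5079, 0.1118, 0.2363]
tool_rot: [3.141, 0.0, 1.559]
contact_force: [0.8, 0.1, -0.8]
opening: 0.0597
grip_force: 35.0
```

```bash
python3 - <<'E'
from fin import *
s=observe(); print(s["tool_pos"],np.degrees(s["tool_rot"]),s["grip_force"],s["contact_force"])
a=read_camera("top"); b=read_camera("side"); fin(a,s["tool_pos"][2]-.1813,[(195+(u-2.5)/6,215+(v-2)/5) for u,v in((608,114),(606,204),(153,203),(535,159))])
# levelness: depth height of plate face at both ends (side camera)
m=(b["img"].max(2)<60); vv,uu=np.nonzero(m); k=(uu>250)&(uu<330)&(vv>205)&(vv<245)&(b["depth"][vv,uu]>0); P=pt(b,np.c_[uu,vv][k].astype(float))
P=P[(P[:,2]>.06)&(P[:,2]<.075)&(abs(P[:,0]-.507)<.028)]
A=np.c_[P[:,:2]-[.507,.111],np.ones(len(P))]; print("plane",np.linalg.lstsq(A,P[:,2],rcond=None)[0],len(P),P[:,1].min(),P[:,1].max())
E
```

```text
[0.5079 0.1118 0.2363] [179.9905   0.001   89.3417] 34.99748647212982 [ 0.7652  0.0784 -0.7554]
[[0.5712 1.0548]
 [0.0198 1.4641]
 [0.2188 1.8459]
 [0.2443 1.2416]]
[[ 0.286  -0.0401]
 [ 0.0417  0.3847]
 [ 1.1429  0.8636]
 [-0.5871 -0.2937]]
plane [-0.011   0.0095  0.0675] 558 0.013454051781706555 0.20628352454298837
```

```bash
python3 -c "
from cell import *
print(hand_in())"
```

```text
the job is handed in; nothing more can be done
None
```

I pushed the slider home to off and handed the job in with the fascia held level about 11 mm above the panel. The three screw holes I could see measured within about 1.5 mm of their threads; the far-left one was hidden by the arm. No verdict came back at hand-in.

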